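Load a printed disc into the drying rack

TASK

Slide the freshly printed red-and-blue disc into the empty middle slot of the small blue drying rack, just above the disc that already dries there: flat, fully home, with its black handle sticking straight out of the rack's open front. Let go of it there, and leave the green-and-yellow disc where it lies.

Things in the scene. Friction and masses are not known exactly. Their poses are not given: they have to be found in the camera images.
- red_blue_disc: White disc, red waist between two blue bars, flat on the table: 120 mm across, 6 thick, 80-140 g; origin centre of underside, z up. A 24 wide neck leads along its -x to an upright black handle block, the grip: x -123 to -97 mm, 14 wide in y, top 40 above the underside. Pinch its 14 mm from above, TCP about 30 above the underside (fingertips stay above the neck).
- green_disc: Another disc of the same shape, size and handle (block along its -x), printed green with a yellow centre, flat on the table; to be left alone. Origin: centre of its underside, z up.
- rack: Fixed blue drying rack, 190 mm wide (y), 155 high. Origin: centre of underside, z up, open front to its -x, back bars at x +66. 3 slots: ledge pairs 4 thick, x -60 to 60, tops at z 30, 82, 134, inner edges y +-44, 148 clear between side lips and posts. So the middle opening is z 82 to 130. The lowest slot holds a fixed green disc, handle out in front, its top at z 70; the others are empty.
- middle_slot (a point): Middle of the rack, level with the tops of the middle ledges (82 mm above the table); axes as the rack, -x out of the open front. Fully home, the disc's origin is here and its x axis is the rack's; its handle block then stands about 50 mm in front of the ledges, 110 mm from this point.
Mind the look-alikes: they are no part of the job. What is shaped like the red_blue_disc but purple is not meant.

How it is judged:
At the end, for the whole second after the job is handed in: The red-and-blue disc rests flat (within 6 degrees) on the middle ledges, its centre within 15 mm of home in depth, 18 mm sideways and 6 mm in height, its handle out of the front within 20 degrees of straight, at rest and let go; the green-and-yellow disc has not been moved by more than 30 mm (x of red_blue_disc in the frame of middle_slot between -0.015 and 0.015 m and y of red_blue_disc in the frame of middle_slot between -0.018 and 0.018 m and z of red_blue_disc in the frame of middle_slot between -0.006 and 0.006 m and angle between red_blue_disc's own z axis and vertical below 0.1 rad and angle between the x axis of red_blue_disc and the x axis of rack, either way round below 0.35 rad and linear speed of red_blue_disc below 0.02 m/s and contact force between the fingers and red_blue_disc below 0.1 N); the robot touches nothing.
It fails at once if the green-and-yellow disc was moved by more than 30 mm (distance of green_disc from where it was at the start of the episode above 0.03 m).
It also fails if it takes over 42 s, if anything falls off the work surface, if the arm or the gripper's body presses on something with over 40 N, if the wrist force passes 120 N, or if a joint passes its speed limit or range.

ROBOT

A 7-joint arm with a two-finger parallel gripper is mounted at the origin on the work surface. World frame = base frame: x ahead of the robot, y to its left, z up, the work surface at z = 0. Lengths are in m, angles in rad, forces in N, time in s.
With the tool pointing down it reaches from about 0.425 to 0.875 m from the base axis. Payload 4.7 kg.
Tool frame: the origin (TCP) lies between the finger pads, 19 mm behind the fingertips; this is the grasp point; z points along the fingers, y is the line along which they close (so a half turn about z gives the same grasp; the last joint's range is limited). The gripper opens to 87 mm and grips with 3 to 60 N. Pads are 19 mm wide; open, the fingers measure 117 mm over their backs; the gripper's body (75 mm by 190 mm) begins 51 mm behind the grasp point.
Start: joints at [1.126, 0.321, -0.07, 1.45, 0.023, 1.371, -0.057], TCP at [0.288, -0.583, 0.241] pointing down, gripper open.
Joint ranges: [-2.86, 2.86], [-0.3, 2.09], [-1.38, 1.24], [0.06, 2.45], [-1.56, 4.7], [0.09, 2.05], [-2.69, 2.69]. Speed limits (rad/s): [2.57, 2.57, 3.14, 3.14, 3.14, 3.14, 3.14].

INTERFACE

Orientations are given as a rotation vector (axis times angle).
In Python, from bench import ctrl gives the robot as it stands.
- The arm moves only by the shell command python3 -m jog 'ROWS' [FORCE]. ROWS is JSON, a list that holds one entry, the list of rows, each a list of 7 numbers: the shift along the tool's x, y, z in mm, then the turn, a rotation vector about the tool's x, y, z in degrees, then the finger opening in mm, from 0 to 87. A call has 1 to 10 rows; each row is the pose to reach, as a shift and turn from the pose commanded when the call began, along the tool's axes at that moment; what a row does not reach only later rows make up. A row lasts 1/10 s, in which the tool goes at most 50 mm and 8.59 degrees, less where a joint would pass 70% of its speed; a pose out of reach is approached as far as the arm can. A call with a gripper value outside its range is refused whole. The fingers move at their own pace and stop on an object; FORCE is the grip in N (left out, the last holds). Time passes only in rows, so rows that repeat a pose let the fingers close. It gives the time, the measured TCP pose, the force, the opening and the grip force at its end, in the units of the state.
- ctrl.get_state(): the state, without advancing time (a new reading comes with each control period).
- ctrl.get_image(name): name is "scene" or "top" or "wrist"; returns a dict with "image" (384x512x3 uint8, red, green, blue), "depth" (384x512 float32, m along the optical axis (not along the pixel's ray), 0 where there is no reading), "fov_y" (degrees; the focal length in pixels is half the picture's height over the tangent of half this angle, whatever the lens; pixels are square), "cx", "cy" (the principal point, pixels), "k1" (the pictures are not rectified: a ray, as slopes to the right and down, at radius r is drawn at 1 + k1 r^2 times it, then the intrinsics apply), "rvec" (rotation vector, rad) and "tvec" (3), from world to camera coordinates, as OpenCV has them. Camera axes: x right, y down, z forward; pixel columns grow to the right and rows downward; lengths in m; the calibration is good to about 2 mm. A picture is of the moment at which its call begins.
- ctrl.close_job(): hands the job in; it is judged then, once.
The state is a dict: "time": time; "joint_positions": joint angles; "qd": joint speeds; "joint_torque": joint torques, N m; "position": TCP position; "tool_rot": TCP orientation; "ft_force": force on the tool from outside, world axes, zero at the start; "torque": the same for the moment, N m; "grip_width": opening from 0.0 (shut) to 1.0 (fully open); "grip_force": force on a finger pad.
Only numpy, scipy, OpenCV 4.12 (cv2) and the standard library are available. Lean on these libraries where they do the work, as an engineer would, in place of code of your own. Each camera call takes 0.05 s, during which the arm holds its last target. There are 200 camera calls.

## Working session

There is one attempt and no reset: what is moved stays moved. The work goes in short steps, Python scripts to look and compute and a shell command to move; the robot and the scene stay as the last step left them, time stands still between calls to the robot, and variables do not carry over. Pictures are saved under pics/ and viewed, at most 10 in all, crops included, and the job is handed in when it is done.

```bash
mkdir -p pics
cat > h.py <<'E'
import numpy as np, cv2
from bench import ctrl
from scipy.spatial.transform import Rotation as R
def cam(n):
    d=ctrl.get_image(n); d['R']=cv2.Rodrigues(np.array(d['rvec'],float))[0]; d['t']=np.array(d['tvec'],float).ravel()
    d['f']=192/np.tan(np.radians(d['fov_y'])/2); return d
def rays(d,uv):
    K=np.array([[d['f'],0,d['cx']],[0,d['f'],d['cy']],[0,0,1]])
    p=cv2.undistortPoints(np.array(uv,float).reshape(-1,1,2),K,np.array([d['k1'],0,0,0,0.])).reshape(-1,2)
    return np.c_[p,np.ones(len(p))]
def onplane(d,uv,z):
    r=rays(d,uv)@d['R']; c=-d['R'].T@d['t']; return c+r*((z-c[2])/r[:,2])[:,None]
def fromdepth(d,uv):
    uv=np.array(uv,int).reshape(-1,2); r=rays(d,uv)*d['depth'][uv[:,1],uv[:,0]][:,None]; return (r-d['t'])@d['R']
def save(d,n): cv2.imwrite('pics/'+n,d['image'][:,:,::-1])
E
python3 - <<'E'
from h import *
for n in ('scene','top'): d=cam(n); save(d,n+'0.png'); print(n,-d['R'].T@d['t'],d['fov_y'])
s=ctrl.get_state(); print(s['position'],s['tool_rot'],s['time'],R.from_rotvec(s['tool_rot']).as_matrix())
E
```

```text
scene [1.0286199  0.29014425 0.63708408] 48.40280144658058
top [0.34767176 0.06825748 0.74235269] 56.59007332138201
[ 0.28761657 -0.58239962  0.24029388] [-3.05771954e+00 -7.14075541e-01  7.56579188e-04] 0.1 [[ 8.96566485e-01  4.42908392e-01 -8.33154880e-04]
 [ 4.42909163e-01 -8.96565321e-01  1.44858153e-03]
 [-1.05388857e-04 -1.66776158e-03 -9.99998604e-01]]
```

View pics/scene0.png

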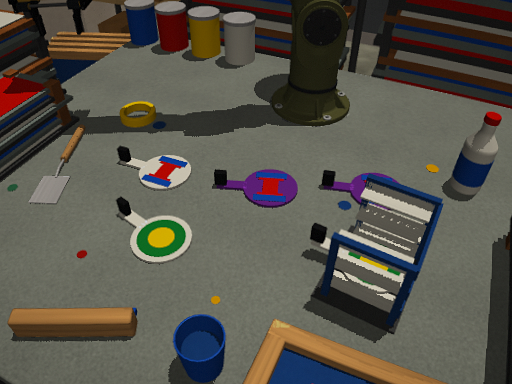

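View pics/top0.png

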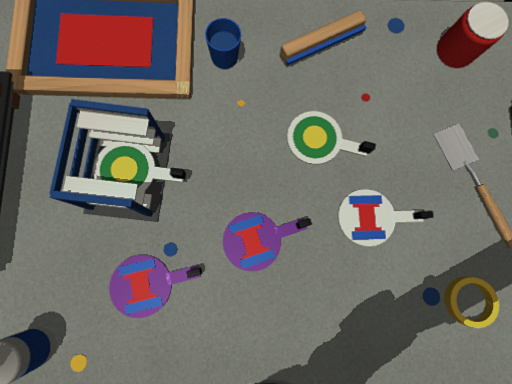

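The scene view shows the target (white, red/blue) disc at about (165,172) and the rack at (380,250). In the top view the disc is at (367,217) with its handle at (423,215). The green disc is at (315,137), and the rack is around (110,155) with its front facing right.

```bash
cat > m.py <<'E'
from h import *
def roi(d,x0,y0,x1,y1):
    u,v=np.meshgrid(np.arange(x0,x1),np.arange(y0,y1)); uv=np.c_[u.ravel(),v.ravel()]
    P=fromdepth(d,uv); ok=d['depth'][uv[:,1],uv[:,0]]>0
    c=d['image'][uv[:,1],uv[:,0]].astype(int); return uv[ok],P[ok],c[ok]
def rect(P):
    r=cv2.minAreaRect((P[:,:2]*1000).astype(np.float32)); return np.round(cv2.boxPoints(r),0).tolist(),np.round(r[0],1),np.round(r[1],1),r[2]
E
python3 - <<'E'
from m import *
d=cam('top')
for nm,b in (('red',(330,180,440,255)),('green',(280,105,380,170))):
    uv,P,c=roi(d,*b)
    m=(c.min(1)>140) if nm=='red' else ((c.max(1)>140))
    im=np.zeros((384,512),np.uint8); im[uv[m][:,1],uv[m][:,0]]=255
    ct=max(cv2.findContours(im,cv2.RETR_EXTERNAL,cv2.CHAIN_APPROX_NONE)[0],key=cv2.contourArea).reshape(-1,2)
    W=onplane(d,ct,.006)[:,:2]
    # circle: robust
    ce=W.mean(0)
    for _ in range(10):
        r=np.linalg.norm(W-ce,axis=1); k=abs(r-.060)<(.02 if _<4 else .004)
        A=np.c_[2*W[k],np.ones(k.sum())]; s=np.linalg.lstsq(A,(W[k]**2).sum(1),rcond=None)[0]; ce=s[:2]
    rad=np.sqrt(s[2]+ce@ce)
    h=(P[:,2]>.03)&(P[:,2]<.06)&(c.max(1)<70); H=P[h]; hc=onplane(d,uv[h&(P[:,2]>.036)],.04)
    print(nm,ce,rad,k.sum(),'handle',rect(hc),len(hc),'dir deg',np.degrees(np.arctan2(*(ce-np.array(rect(hc)[1])/1000)[::-1])), P[m][:,2].mean(), np.median(P[h&(P[:,2]>.036)][:,2]))
uv,P,c=roi(d,40,80,200,225)
for lo,hi,w in ((.143,.165,0),(.127,.14,1),(.06,.078,1),(.076,.09,1)):
    k=(P[:,2]>lo)&(P[:,2]<hi)&((c.min(1)>100) if w else (c.max(1)>=0))
    im=np.zeros((384,512),np.uint8); im[uv[k][:,1],uv[k][:,0]]=1
    n,L,st,_=cv2.connectedComponentsWithStats(im)
    for i in range(1,n):
        if st[i,4]>60:
            q=L[uv[:,1],uv[:,0]]==i; print(lo,st[i],rect(P[q]),np.median(P[q][:,2]))
k=(P[:,2]>.06)&(P[:,2]<.078)&(c.max(1)<60)&(uv[:,0]>165); print('rack handle',rect(P[k]),k.sum())
E
```

```text
red [ 0.43008623 -0.20552669] 0.05919311191708512 153 handle ([[427.0, -299.0], [427.0, -326.0], [440.0, -325.0], [439.0, -299.0]], array([ 433.3, -312.3]), array([12.1, 26.6]), 0.711065411567688) 90 dir deg 91.72402553617947 0.00607021165507707 0.03964911536261818
green [ 0.60411936 -0.10024   ] 0.05954282323129738 147 handle ([[565.0, -216.0], [580.0, -219.0], [586.0, -195.0], [571.0, -191.0]], array([ 575.4, -205.1]), array([25.1, 14.9]), 76.22312927246094) 80 dir deg 74.68327089465252 0.006258092067365162 0.03969013546236587
0.143 [  50   99  100  109 1917] ([[426.0, 241.0], [598.0, 222.0], [613.0, 356.0], [441.0, 375.0]], array([519.5, 298.4]), array([134.7, 173.1]), 83.95049285888672) 0.15445880352114383
0.127 [  77  110   72   26 1211] ([[554.0, 229.0], [586.0, 226.0], [600.0, 345.0], [568.0, 349.0]], array([577.1, 287.3]), array([120.5,  32.1]), 83.5260238647461) 0.1344363413755812
0.127 [  63  176   75   24 1135] ([[442.0, 241.0], [469.0, 238.0], [481.0, 358.0], [453.0, 360.0]], array([461.3, 299.3]), array([120.2,  27.6]), 84.3955307006836) 0.13432754127012594
0.076 [ 89 130  65  15 476] ([[555.0, 229.0], [570.0, 228.0], [582.0, 348.0], [568.0, 349.0]], array([568.8, 288.4]), array([120.4,  15.1]), 84.07769775390625) 0.08225467531886457
rack handle ([[499.0, 172.0], [512.0, 171.0], [514.0, 194.0], [500.0, 195.0]], array([506.2, 183.1]), array([23.1, 13.6]), 85.80192565917969) 102
```

```bash
python3 -m jog '[[[28,-20,0,0,0,-7,87],[56,-40,0,0,0,-14,87],[84,-60,0,0,0,-22,87],[112,-80,0,0,0,-29,87],[140,-100,0,0,0,-36,87],[168,-119,0,0,0,-43,87],[196,-139,0,0,0,-51,87],[224,-159,0,0,0,-58,87],[249,-177,0,0,0,-65,87],[249,-177,0,0,0,-65,87]]]' 60
python3 - <<'E'
from m import *
s=ctrl.get_state(); print(s['position'],R.from_rotvec(s['tool_rot']).as_matrix(),s['time'])
d=cam('wrist'); save(d,'w1.png')
E
```

```text
time: 1.15
position: [0.4355, -0.3085, 0.2414]
tool_rot: [-2.184, -2.257, -0.003]
ft_force: [0.0, 0.6, 0.6]
grip_width: 1.002
grip_force: 0.0
[ 0.43553145 -0.30854954  0.24139514] [[-0.0327493   0.99946289  0.00119111]
 [ 0.99946201  0.0327471   0.00181967]
 [ 0.00177969  0.00125006 -0.99999764]] 1.15
```

View pics/w1.png

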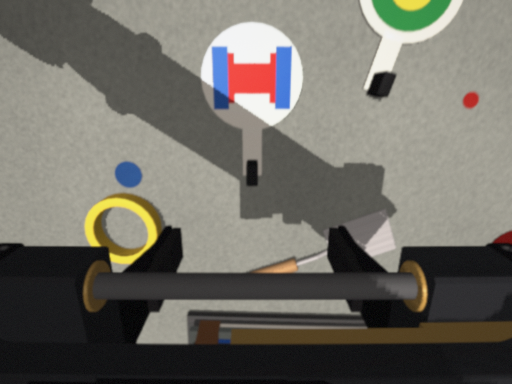

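The wrist view shows the handle at (252,173) with the disc at (252,76), well aligned with the fingers. I'll measure the handle from this view.

Run:
```python
from m import *
d=cam('wrist'); s=ctrl.get_state()
uv,P,c=roi(d,235,150,270,195); k=(P[:,2]>.034)&(P[:,2]<.046)
print('handle',rect(onplane(d,uv[k],.04)),k.sum(), np.median(P[k][:,2]))
uv,P,c=roi(d,190,10,315,140); k=c.min(1)>150
print('disc rough',P[k].mean(0), P[:,2].min())
Rm=R.from_rotvec(s['tool_rot']).as_matrix(); print(s['position'],s['time'],np.degrees(np.arctan2(Rm[1,0],Rm[0,0])))
```

```text
handle ([[425.0, -303.0], [425.0, -330.0], [438.0, -330.0], [438.0, -303.0]], array([ 431.6, -316.4]), array([13.1, 26.7]), 1.514739751815796) 267 0.04040311419205688
disc rough [ 0.43582492 -0.19697159  0.00577334] -0.002328243851282015
[ 0.43280301 -0.31340616  0.24116094] 1.25 91.33103869181639
```

```bash
python3 -m jog '[[[-2,0,30,0,0,0,87],[-2,0,70,0,0,0,87],[-2,0,110,0,0,0,87],[-2,0,145,0,0,0,87],[-2,0,170,0,0,0,87],[-2,0,190,0,0,0,87],[-2,0,203,0,0,0,87],[-2,0,211,0,0,0,87],[-2,0,211,0,0,0,87],[-2,0,211,0,0,0,87]]]' 60
python3 -m jog '[[[0,0,0,0,0,0,60],[0,0,0,0,0,0,40],[0,0,0,0,0,0,25],[0,0,0,0,0,0,10],[0,0,0,0,0,0,8],[0,0,0,0,0,0,8],[0,0,0,0,0,0,8],[0,0,0,0,0,0,8],[0,0,0,0,0,0,8],[0,0,0,0,0,0,8]]]' 60
```

```text
time: 2.25
position: [0.4332, -0.3165, 0.031]
tool_rot: [2.196, 2.245, -0.0]
ft_force: [0.9, -0.3, 0.1]
grip_width: 1.0
grip_force: 0.0
time: 3.25
position: [0.4327, -0.3159, 0.0303]
tool_rot: [2.196, 2.246, -0.0]
ft_force: [-0.7, 0.3, 0.2]
grip_width: 0.175
grip_force: 0.0
```

```bash
python3 -m jog '[[[0,0,0,0,0,0,4],[0,0,0,0,0,0,4],[0,0,0,0,0,0,4],[0,0,0,0,0,0,4]]]' 60
python3 -m jog '[[[0,0,-3,0,0,0,4],[0,0,-10,0,0,0,4],[0,0,-22,0,0,0,4],[0,0,-37,0,0,0,4],[0,0,-55,0,0,0,4],[0,0,-73,0,0,0,4],[0,0,-88,0,0,0,4],[0,0,-97,0,0,0,4],[0,0,-100,0,0,0,4],[0,0,-100,0,0,0,4]]]' 60
python3 - <<'E'
from m import *
d=cam('wrist'); save(d,'w2.png'); s=ctrl.get_state()
uv,P,c=roi(d,150,0,360,230); k=(c.min(1)>130)&(P[:,2]>.05); A=P[k]
n=np.linalg.lstsq(np.c_[A[:,:2]-A[:,:2].mean(0),np.ones(len(A))],A[:,2],rcond=None)[0]
print(len(A),A.mean(0),A.min(0),A.max(0),'slopes deg',np.degrees(n[:2]),s['position'],s['ft_force'],s['grip_force'],s['grip_width'])
E
```

```text
time: 3.65
position: [0.4328, -0.3158, 0.0302]
tool_rot: [2.196, 2.246, -0.0]
ft_force: [-0.8, 0.3, -0.2]
grip_width: 0.157
grip_force: 60.0
time: 4.65
position: [0.4327, -0.3159, 0.1305]
tool_rot: [2.196, 2.246, -0.0]
ft_force: [-0.7, 0.2, -0.9]
grip_width: 0.162
grip_force: 60.0
10489 [ 0.43491982 -0.23278191  0.10675146] [ 0.37387655 -0.26888861  0.10412983] [ 0.48505893 -0.18662981  0.10957915] slopes deg [ 0.04837137 -0.17811574] [ 0.43244752 -0.31568414  0.12989839] [ 0.05577717 -0.40948855 -1.27998595] 59.97675600461662 0.1556683629105165
```

View pics/w2.png

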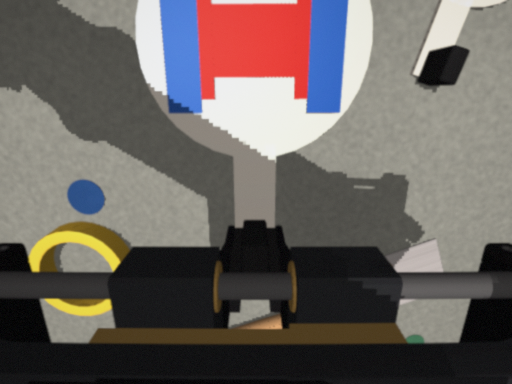

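```bash
python3 -m jog '[[[5,1,-2,0,0,0.3,4],[18,3,-6,0,0,1,4],[38,7,-10,0,0,2,4],[62,12,-14,0,0,3,4],[88,17,-18,0,0,4,4],[115,22,-20,0,0,5,4],[142,27,-20,0,0,6,4],[170,32,-20,0,0,7,4],[198,37,-20,0,0,7.3,4],[226,42,-20,0,0,7.3,4]]]' 60
python3 - <<'E'
from m import *
s=ctrl.get_state(); Rm=R.from_rotvec(s['tool_rot']).as_matrix()
print(np.degrees(np.arctan2(Rm[1,0],Rm[0,0])), Rm.T@(np.array([.492,.044,.15])-s['position'])*1000)
E
```

```text
time: 5.7
position: [0.4692, -0.0872, 0.1497]
tool_rot: [-2.334, -2.101, 0.001]
ft_force: [-0.0, 0.7, -0.3]
grip_width: 0.157
grip_force: 60.0
83.99032902918397 [132.90643152   8.95721361  -0.33241498]
```

```bash
python3 -m jog '[[[20,1,0,0,0,0,4],[40,3,0,0,0,0,4],[60,4,0,0,0,0,4],[80,5,0,0,0,0,4],[98,6,6,0,0,0,4],[113,7,14,0,0,0,4],[124,8,21,0,0,0,4],[130,8,26,0,0,0,4],[131,9,28,0,0,0,4],[131,9,28,0,0,0,4]]]' 60
python3 - <<'E'
from m import *
d=cam('top'); save(d,'t3.png'); s=ctrl.get_state(); Rm=R.from_rotvec(s['tool_rot']).as_matrix(); p=np.array(s['position'])
print(s['time'],p,np.degrees(np.arctan2(Rm[1,0],Rm[0,0])))
ax=np.array([np.cos(np.radians(84)),np.sin(np.radians(84)),0]); h=np.array([.518,.2935,.082])-110*ax/1000+[0,0,.03]
print('to home, tool mm',Rm.T@(h-p)*1000)
uv,P,c=roi(d,150,90,330,230); k=(c.min(1)>130)&(P[:,2]>.08)&(P[:,2]<.115)
print(k.sum(),P[k].mean(0),np.median(P[k][:,2]),rect(P[k]))
E
```

```text
time: 6.7
position: [0.492, 0.0401, 0.1218]
tool_rot: [-2.334, -2.101, 0.001]
ft_force: [-0.6, -0.5, -1.1]
grip_width: 0.158
grip_force: 60.0
6.75 [0.49222292 0.03977142 0.12209627] 83.948749980859
to home, tool mm [145.03604422  -1.01083033  10.04166236]
1970 [0.50283224 0.15146733 0.09730976] 0.09755578423657867 ([[431.0, 103.0], [546.0, 75.0], [586.0, 235.0], [470.0, 263.0]], array([508.1, 169.1]), array([164.6, 119.3]), 76.21453857421875)
```

View pics/t3.png

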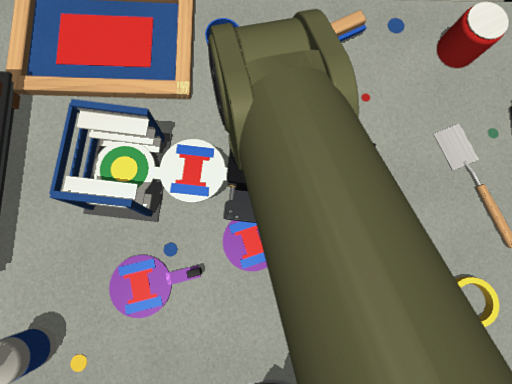

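The disc is held at (193,170), in front of the rack's opening and clear of it. I'll fit its circle to check the centre and yaw.

Run:
```python
from m import *
d=cam('top'); s=ctrl.get_state(); p=np.array(s['position']); im=d['image'].astype(int)
uv,P,c=roi(d,158,130,228,208); k=(P[:,2]>.085)&(P[:,2]<.112)&(c.max(1)>110)
z=np.median(P[k][:,2]); b=np.zeros((384,512),np.uint8); b[uv[k][:,1],uv[k][:,0]]=255
ct=max(cv2.findContours(b,cv2.RETR_EXTERNAL,cv2.CHAIN_APPROX_NONE)[0],key=cv2.contourArea).reshape(-1,2)
W=onplane(d,ct,z)[:,:2]; ce=P[k][:,:2].mean(0)
for i in range(12):
    r=np.linalg.norm(W-ce,axis=1); q=abs(r-.06)<(.012 if i<5 else .003)
    S=np.linalg.lstsq(np.c_[2*W[q],np.ones(q.sum())],(W[q]**2).sum(1),rcond=None)[0]; ce=S[:2]
print(z,ce,np.sqrt(S[2]+ce@ce),q.sum(),'tcp',p)
a=np.radians(84); e=np.array([.518,.2935])-ce; print('home - disc in rack x,y',e@[np.cos(a),np.sin(a)],e@[-np.sin(a),np.cos(a)])
v=ce-p[:2]; print('yaw',np.degrees(np.arctan2(v[1],v[0])),np.linalg.norm(v))
```

```text
0.09823311052962898 [0.50348301 0.14970667] 0.05934800376377143 184 tcp [0.49241274 0.039643   0.12233019]
home - disc in rack x,y 0.14452305153606793 0.0005930306176439618
yaw 84.25647199454882 0.11061899866645017
```

```bash
python3 -m jog '[[[4,0,0,0,0,0,4],[12,0,0,0,0,0,4],[24,0,0,0,0,0,4],[36,0,0,0,0,0,4],[48,0,0,0,0,0,4],[60,0,0,0,0,0,4],[70,0,0,0,0,0,4],[78,-1,0,0,0,0,4],[82,-1,0,0,0,0,4],[82,-1,0,0,0,0,4]]]' 60
python3 -m jog '[[[4,0,0,0,0,0,4],[10,0,0,0,0,0,4],[18,0,0,0,0,0,4],[28,0,0,0,0,0,4],[38,0,0,0,0,0,4],[48,0,0,0,0,0,4],[55,0,0,0,0,0,4],[59,0,0,0,0,0,4],[61,0,0,0,0,0,4],[61,0,0,0,0,0,4]]]' 60
python3 - <<'E'
from m import *
d=cam('scene'); cv2.imwrite('pics/s4.png',cv2.resize(d['image'][140:360,260:512,::-1],None,fx=2.5,fy=2.5)); s=ctrl.get_state(); p=np.array(s['position'])
ax=np.array([np.cos(np.radians(84)),np.sin(np.radians(84)),0]); h=np.array([.518,.2935,.082])-110.6*ax/1000+[0,0,.0293]
Rm=R.from_rotvec(s['tool_rot']).as_matrix();print(p,Rm.T@(h-p)*1000)
E
```

```text
time: 7.8
position: [0.4998, 0.1227, 0.1222]
tool_rot: [-2.334, -2.103, 0.0]
ft_force: [0.2, -0.4, -1.4]
grip_width: 0.158
grip_force: 60.0
time: 8.8
position: [0.5063, 0.1828, 0.1222]
tool_rot: [2.335, 2.102, -0.0]
ft_force: [-0.4, 0.1, -1.2]
grip_width: 0.159
grip_force: 60.0
[0.5063285  0.18242008 0.12213938] [ 1.09564291e+00 -2.72508639e-03  1.08389530e+01]
```

View pics/s4.png

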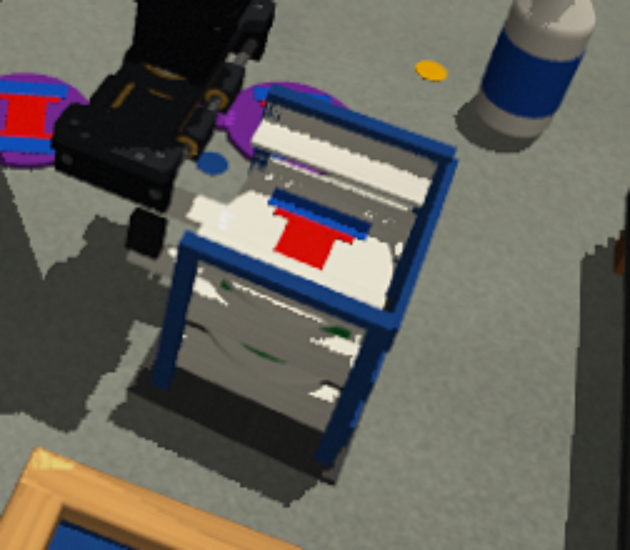

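The disc is inside the middle opening with its centre at about (320,240), above the ledges and touching nothing. I'll lower it onto them.

```bash
python3 -m jog '[[[0,0,2,0,0,0,4],[1,0,4,0,0,0,4],[1,0,6,0,0,0,4],[1,0,8,0,0,0,4],[1,0,9,0,0,0,4],[1,0,10,0,0,0,4],[1,0,10,0,0,0,4]]]' 60
```

```text
time: 9.55
position: [0.5065, 0.1837, 0.1123]
tool_rot: [2.335, 2.102, -0.0]
ft_force: [-0.5, -0.4, -0.3]
grip_width: 0.153
grip_force: 60.0
```

```bash
python3 -m jog '[[[0,0,0.5,0,0,0,4],[0,0,1,0,0,0,4],[0,0,1,0,0,0,4]]]' 60
python3 -m jog '[[[0,0,0,0,0,0,14],[0,0,0,0,0,0,16],[0,0,0,0,0,0,18],[0,0,0,0,0,0,22],[0,0,0,0,0,0,26],[0,0,0,0,0,0,32],[0,0,0,0,0,0,36],[0,0,0,0,0,0,40],[0,0,0,0,0,0,40],[0,0,0,0,0,0,40]]]' 20
```

```text
time: 9.85
position: [0.5066, 0.1836, 0.1118]
tool_rot: [2.335, 2.101, 0.0]
ft_force: [-3.3, -1.1, 5.4]
grip_width: 0.157
grip_force: 60.0
time: 10.85
position: [0.5064, 0.1837, 0.1112]
tool_rot: [2.335, 2.102, -0.0]
ft_force: [0.0, -0.2, 0.1]
grip_width: 0.453
grip_force: 0.0
```

Contact was felt at 5 N and the disc is released. Next I'll raise the tool and back it off so the cameras can see.

```bash
python3 -m jog '[[[0,0,-5,0,0,0,40],[0,0,-15,0,0,0,40],[0,0,-30,0,0,0,40],[0,0,-50,0,0,0,40],[-10,0,-75,0,0,0,40],[-30,0,-95,0,0,0,40],[-60,0,-110,0,0,0,40],[-90,0,-120,0,0,0,40],[-120,0,-120,0,0,0,40],[-150,0,-120,0,0,0,40]]]' 20
python3 -m jog '[[[-30,0,0,0,0,0,40],[-65,0,0,0,0,0,40],[-100,0,0,0,0,0,40],[-130,0,0,0,0,0,40],[-150,0,0,0,0,0,40],[-150,0,0,0,0,0,40],[-150,0,0,0,0,0,40]]]' 20
python3 - <<'E'
from m import *
d=cam('top'); save(d,'t5.png')
uv,P,c=roi(d,150,130,215,205); k=(P[:,2]>.112)&(P[:,2]<.13)&(c.max(1)<80); hc=P[k]
print('handle',rect(hc),np.median(hc[:,2]),k.sum())
uv,P,c=roi(d,60,100,180,210); k=(P[:,2]>.08)&(P[:,2]<.1)&(c.max(1)>110); A=P[k]
n=np.linalg.lstsq(np.c_[A[:,:2]-A[:,:2].mean(0),np.ones(len(A))],A[:,2],rcond=None)[0]; print('tops',np.degrees(n[:2]),np.median(A[:,2]))
k=(P[:,2]>.06)&(P[:,2]<.11)&(c[:,0]>120)&(c[:,1]<70)&(c[:,2]<70); print('red',rect(P[k]),np.median(P[k][:,2]))
uv,P,c=roi(d,280,105,350,170); k=(c.max(1)>140)&(c[:,2]<100); print('green',P[k].mean(0))
E
```

```text
time: 11.85
position: [0.4911, 0.0337, 0.2334]
tool_rot: [2.332, 2.101, 0.003]
ft_force: [-0.1, -0.8, -0.1]
grip_width: 0.459
grip_force: 0.0
time: 12.55
position: [0.4754, -0.114, 0.2323]
tool_rot: [2.334, 2.101, 0.002]
ft_force: [-0.1, 0.6, 0.4]
grip_width: 0.46
grip_force: 0.0
handle ([[499.0, 172.0], [512.0, 171.0], [514.0, 195.0], [500.0, 197.0]], array([506.3, 184. ]), array([24.2, 13.6]), 85.39092254638672) 0.12214318165941308 123
tops [-0.73340968  1.21889019] 0.08847119276350456
red ([[489.0, 270.0], [543.0, 265.0], [548.0, 319.0], [494.0, 324.0]], array([518.3, 294.1]), array([54.3, 54.5]), 84.52737426757812) 0.08895683069641264
green [ 0.60368222 -0.09081036  0.00686043]
```

View pics/t5.png

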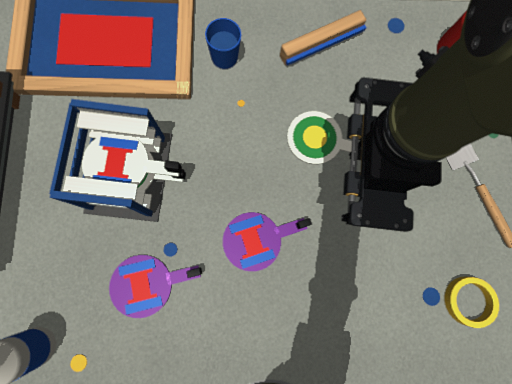

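The disc sits at (115,160) in the top view, home in the middle slot. Its centre measures (518,294) mm against the home point (518,293.5), and its top is at about 88.5 mm. The green disc at (315,137) hasn't moved.

```bash
python3 -c "
from bench import ctrl
print(ctrl.close_job())"
```

```text
the job is handed in; nothing more can be done
None
```

The red-and-blue disc lies flat and fully home in the rack's middle slot, released with its handle straight out the front; the green-and-yellow disc was left where it lay, and I handed the job in after about 13 s of robot time (no verdict was returned).

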